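# Set the cage rat trap in the returns warehouse

## Task

Set the wire cage rat trap: lift the lock bar out of its catch by the red thumb lever and throw it up and over until it stays up by itself, then draw the yellow-sleeved bow back against its spring until the red bait hook has swung over its cross rod, and ease it up onto the hook so that the gate stands open with nothing holding the bow. Don't let the trap snap shut on the way, and leave everything else on the bench as it is.

Things in the scene. Friction and masses are not known exactly. Their poses are not given: they have to be found in the camera images.
- trap: Wire cage rat trap strapped to a grey concrete slab (400 x 200 x 30 mm); it does not move. Origin under the slab on the cage's middle line, 50 mm behind the gate; z up, +x from the gate end to the rear, +y to the left looking that way. Cage: x = -50 to 250 mm, y = -70 to 70 mm, roof 150 mm above the bench. The gate closes the -x end.
- gate (a joint): Turn of gate and setting bow (one stiff wire frame) about the hinge line, rad: 0 = shut, bow leaning 8 degrees (0.14 rad) back from upright; grows as the bow is drawn back to +x of the trap and the gate swings out and up; hard stop 1.26. Drawn to 1.18 or more, the bait hook has swung back over its cross rod; eased back from there, the rod stops under the hook at 1.10 to 1.13 and stays.
- bow_grip (a point): Middle of the bow's yellow sleeve, a round bar 15 mm thick, 72 mm long, along y of the trap, 160 mm from the hinge line: at gate value q it is sin(q + 0.14) x 160 mm behind and cos(q + 0.14) x 160 mm above gate_hinge. The bow is a U: side wires 50 mm to either side of this point run to the hinge, a cross rod joins them 70 mm from the hinge; between sleeve and rod is free space.
- gate_hinge (a point): Middle of the hinge line of gate and bow, along y of the trap, on top of the cage's gate end, 160 mm above the bench. Coil springs here always drive the gate shut: about 3 N at the bow's sleeve when shut, rising to 7 N at gate value 1.1. Let go off the hook, it snaps shut.
- lock (a joint): Turn of the lock bar, rad: 0 = level across the front of the gate, free end in an open-topped catch, so that the gate cannot open; grows as the free end is lifted up and over to +y of the trap; 1.57 = upright, 1.85 = leaning out against its stop. Only its weight (about 70 g) moves it: let go short of upright it drops back, beyond about 1.6 it stays up. It is clear of the gate from about 1.3.
- lock_thumb (a point): Middle of the red thumb lever, a round bar 13 mm thick and 46 mm long at the free end of the lock bar, sticking straight out in front of the gate (along -x of the trap; this point is 48 mm before the gate). 140 mm from the bar's pivot, about which it moves in a circle parallel to the gate.
- lock_pivot (a point): Pivot of the lock bar at the gate end's +y post, 115 mm above the bench; axis along x of the trap.
- catch (a joint): Turn of the red bait hook, the hair-trigger catch on the roof, rad: 0 = at rest, its nose over where the bow's cross rod comes to lie; up to 0.55 = pushed back to the rear. The rod coming down pushes it back by the sloped top of its nose, then a feather-light spring swings it in again; a slight push to the rear (2 to 3 N) frees a set bow.
- catch_nose (a point): Point under the nose of the bait hook where the cross rod bears when set (fixed on the cage), 184 mm above the bench and 66 mm behind the hinge line. The hook is 12 mm wide, and reaches 20 mm above and 22 mm behind this point.
- can_red: red and white aerosol can, 53 mm across, 160 mm tall, standing near the trap; bystander, leave it. Origin at the centre of its underside.
- can_gold: gold aerosol can with a black cap, 53 mm across, 160 mm tall, standing near the trap; bystander, leave it. Origin at the centre of its underside.
- can_purple: silver aerosol can with a purple cap, 53 mm across, 160 mm tall, standing on the bench; bystander, leave it. Origin at the centre of its underside.
- bait_jar: Bait jar with a yellow lid, 72 mm across, 75 mm tall, standing on the bench; bystander, leave it. Origin at the centre of its underside.
- torch: Black and orange torch, 155 mm long, 42 mm high, lying near the trap; bystander, leave it. Origin under its middle.
- screwdriver: Screwdriver with a blue handle, about 0.2 m long, lying on the bench beside the trap; bystander, leave it.
- tape_roll: Roll of brown packing tape lying flat, 100 mm across, 48 mm high; bystander, leave it. Origin at the centre of its underside.

How it is judged:
By the outcome, as a careful person would: the job done as asked, in the order asked, and still so for the second after the job is handed in, with the robot touching nothing.
It also fails if it takes over 58 s, if anything falls off the work surface, if the arm or the gripper's body presses on something with over 40 N, if the wrist force passes 120 N, or if a joint passes its speed limit or range.

## Robot

A 7-joint arm with a two-finger parallel gripper is mounted at the origin on the work surface. World frame = base frame: x ahead of the robot, y to its left, z up, the work surface at z = 0. Lengths are in m, angles in rad, forces in N, time in s.
With the tool pointing down it reaches from about 0.35 to 0.9 m from the base axis. Payload 8.1 kg.
Tool frame: the origin (TCP) lies midway between the tips of the shut fingers; the grasp point (between the pads) lies 19 mm behind it; z points along the fingers, y is the line along which they close (so a half turn about z gives the same grasp; the last joint's range is limited). The gripper opens to 92 mm and grips with 3 to 60 N. Pads are 19 mm wide; open, the fingers measure 130 mm over their backs; the gripper's body (75 mm by 190 mm) begins 47 mm behind the grasp point.
Start: joints at [-1.41, 0.434, 0.025, 1.573, -0.012, 1.134, -0.075], TCP at [0.163, 0.603, 0.189] pointing down, gripper open.
Joint ranges: [-2.62, 2.62], [-0.44, 2.09], [-1.27, 1.32], [0.08, 2.57], [-1.32, 4.46], [0.12, 2], [-2.74, 2.74]. Speed limits (rad/s): [2.22, 2.22, 3.01, 3.01, 3.14, 3.14, 3.14].

## Interface

Orientations are given as a rotation vector (axis times angle).
In Python, from cell import arm gives the robot as it stands.
- The arm moves only by the tool move_arm, never from a script. Its argument "motion" is a list of rows, each an object of numbers: "tx", "ty", "tz": the shift along the tool's x, y, z normalised to -1 to 1, where 1 is 1000 mm; "twist": the turn about the tool's z normalised to -1 to 1, where 1 is pi/2 rad. In form: [{"tx": .., "ty": .., "tz": .., "twist": ..}, ...]. A call has 1 to 12 rows; each row shifts and turns the commanded pose from where the row before left it, along the tool's axes as they then stand; what a row does not reach is not made up. A row lasts 1/10 s, in which the tool goes at most 50 mm and 8.59 degrees, less where a joint would pass 70% of its speed; a pose out of reach is approached as far as the arm can. A call with a number of a shift or a turn outside -1 to 1 is refused whole. A call with a gripper value outside its range is refused whole. "gripper" is the gripper's target within -1 to 1 (shut at 1, half-way at 0, fully open at -1), set as the call begins (left out, the last holds). The fingers move at their own pace and stop on an object; "squeeze" is the grip in N (left out, the last holds). Time passes only in rows, so rows that do not move let the fingers close. It gives the time, the measured TCP pose, the force, the opening and the grip force at its end, in the units of the state.
- arm.observe(): the state, without advancing time (a new reading comes with each control period).
- arm.get_image(name): name is "side" or "top"; returns the picture (420x560x3 uint8, red, green, blue); there is no depth.
- arm.calibration(name): a dict with "K" (3x3 intrinsics, pixels), "T" (4x4, takes a point from camera to world coordinates). Camera axes: x right, y down, z forward; pixel columns grow to the right and rows downward; lengths in m; the calibration is good to about 2 mm. A picture is of the moment at which its call begins. calibration takes no time and is no camera call.
- arm.sign_off(): hands the job in; it is judged then, once.
Trained networks look in the newest picture that a camera, given by its name, has taken for a name from the list of things; names that differ only in an ending like _2 or _b are one class to them, and where a whole thing is asked for, a point or a joint stands for the part that bears it (a point fixed in the world has none). Each returns a list of dicts, best first, with "conf" (0 to 1); they miss things now and then, are a little off and sometimes report something else, mostly with a low value. They report only what shows in the picture. A call takes as long as a camera call.
- arm.look_for(camera, query): "point" ([column, row] as shares, 0 to 1, of the picture: columns of its width, rows of its height, amid what is visible of it).
- arm.regions_of(camera, query): "region" (420x560 bool, what is visible of it) and "point" ([column, row] as shares, 0 to 1, of the picture: columns of its width, rows of its height, amid what is visible of it).
- arm.place_of(camera, query): "point" ([column, row] as shares, 0 to 1, of the picture: columns of its width, rows of its height: a listed point, or the origin of a listed thing).
The state is a dict: "clock": time; "joints": joint angles; "dq": joint speeds; "joint_efforts": joint torques, N m; "position": TCP position; "ee_rot": TCP orientation; "force": force on the tool from outside, world axes, zero at the start; "ft_torque": the same for the moment, N m; "width": opening from 0.0 (shut) to 1.0 (fully open); "gripper_force": force on a finger pad.
Only numpy, scipy, OpenCV 4.12 (cv2) and the standard library are available. Lean on these libraries where they do the work, as an engineer would, in place of code of your own. Each camera call takes 0.05 s, during which the arm holds its last target. There are 200 camera calls.

## Working session

There is one attempt and no reset: what is moved stays moved. The work goes in short steps, Python scripts to look and compute and a tool call to move; the robot and the scene stay as the last step left them, time stands still between calls to the robot, and variables do not carry over. Pictures are saved under pics/ and viewed, at most 10 in all, crops included, and the job is handed in when it is done.

Besides the shell and the picture viewer there is one more tool, called after "Request:" in YAML: its name, and indented under it one key for each argument. move_arm: Moves the arm, as the interface text tells. Scaled input: -1 to 1 covers 1000 mm each way for a shift and pi/2 rad each way for a turn. Its arguments: {"type":"object","properties":{"motion":{"type":"array","items":{"type":"object","properties":{"tx":{"type":"number"},"ty":{"type":"number"},"tz":{"type":"number"},"twist":{"type":"number"}}}},"gripper":{"type":"number"},"squeeze":{"type":"number"}},"required":["motion"]}

```bash
mkdir -p pics; ls; cat > h.py <<'E'
import numpy as np, cv2
from cell import arm
from scipy.spatial.transform import Rotation as R
def cal(n):
    c=arm.calibration(n); return np.array(c["K"]),np.array(c["T"])
def ray(n,p):
    K,T=cal(n); u=np.array([p[0]*560,p[1]*420,1]); d=T[:3,:3]@np.linalg.solve(K,u); return T[:3,3],d/np.linalg.norm(d)
def tri(ps):
    A=np.zeros((3,3));b=np.zeros(3)
    rs=[ray(n,p) for n,p in ps]
    for o,d in rs:
        M=np.eye(3)-np.outer(d,d);A+=M;b+=M@o
    x=np.linalg.solve(A,b); return x,[round(float(np.linalg.norm((np.eye(3)-np.outer(d,d))@(x-o)))*1000,1) for o,d in rs]
def proj(n,X):
    K,T=cal(n); c=np.linalg.inv(T)@np.append(X,1); p=K@c[:3]; return p[:2]/p[2]
def snap(n,f): cv2.imwrite(f,arm.get_image(n)[:,:,::-1])
E
python3 - <<'E'
from h import *
for n in("side","top"):
    snap(n,f"pics/{n}0.png"); K,T=cal(n); print(n,K.round(0).tolist(),T.round(2).tolist())
for q in["trap","bow_grip","gate_hinge","lock_thumb","lock_pivot","catch_nose"]:
    ps=[]
    for n in("side","top"):
        r=arm.place_of(n,q); print(q,n,[(np.round(np.array(i["point"])*[560,420],1).tolist(),round(i["conf"],2)) for i in r[:3]])
        if r: ps.append((n,r[0]["point"]))
    if len(ps)==2: x,e=tri(ps); print("   ",x.round(4),e)
print(arm.observe())
E
```

```text
pics
side [[426.0, 0.0, 276.0], [0.0, 426.0, 205.0], [0.0, 0.0, 1.0]] [[0.92, -0.29, 0.25, 0.31], [-0.38, -0.67, 0.64, -0.72], [-0.02, -0.69, -0.73, 0.98], [0.0, 0.0, 0.0, 1.0]]
top [[447.0, 0.0, 277.0], [0.0, 447.0, 205.0], [0.0, 0.0, 1.0]] [[0.02, -0.99, 0.13, 0.45], [-1.0, -0.02, -0.01, -0.04], [0.01, -0.13, -0.99, 1.38], [0.0, 0.0, 0.0, 1.0]]
trap side [([262.2, 250.5], 0.62), ([215.4, 267.8], 0.16)]
trap top [([265.3, 237.7], 0.71)]
    [ 0.5379 -0.021   0.0137] [5.0, 5.0]
bow_grip side [([271.6, 376.3], 0.63), ([260.2, 173.8], 0.6)]
bow_grip top [([269.6, 231.2], 0.58)]
    [ 0.5852 -0.0218 -0.9045] [35.9, 35.9]
gate_hinge side [([260.3, 229.0], 0.97)]
gate_hinge top [([279.3, 233.2], 0.92)]
    [ 0.5337 -0.059   0.1535] [4.2, 4.2]
lock_thumb side [([299.4, 244.9], 0.85), ([216.7, 270.3], 0.5), ([356.1, 340.6], 0.35)]
lock_thumb top [([298.2, 214.8], 0.59)]
    [ 0.6026 -0.116   0.117 ] [9.5, 9.5]
lock_pivot side [([233.3, 247.2], 0.84)]
lock_pivot top []
catch_nose side [([255.1, 199.4], 0.83)]
catch_nose top [([256.7, 232.3], 0.98)]
    [ 5.377e-01 -2.000e-04  2.024e-01] [2.1, 2.1]
{'clock': 0.7, 'joints': array([-1.40965875,  0.43447569,  0.02500223,  1.57321375, -0.01160229,
        1.13399885, -0.07511024]), 'dq': array([-0.00067758,  0.00096189, -0.0011582 , -0.00030108,  0.00011773,
        0.00036544,  0.00076129]), 'joint_efforts': array([-7.94367588e-04, -6.67507696e+01,  9.83807668e-01, -3.14760625e+01,
       -6.05645939e-02,  3.30707640e-02,  2.13914586e-05]), 'position': array([0.16296114, 0.60339044, 0.18945165]), 'ee_rot': array([4.13229677e-01, 3.11428382e+00, 7.68200633e-05]), 'force': array([-0.37927935,  0.01382239,  0.31119574]), 'ft_torque': array([-0.01167977, -0.00245201, -0.01305656]), 'gripper_force': 0.0, 'width': 1.00049854962813}
```

View pics/side0.png

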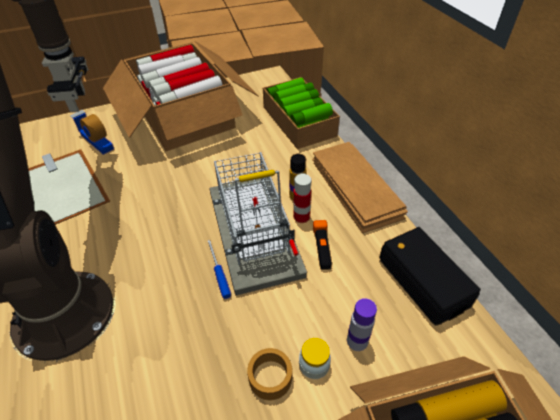

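View pics/top0.png

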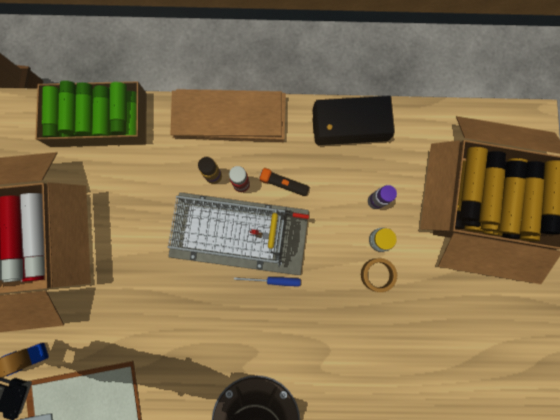

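The side view shows the gate end facing the camera, with the bow sleeve at about (257,175) and the thumb lever at (294,245). In the top view the gate end is on the right (world -y), the sleeve is at (273,230) and the thumb at (300,215). The first bow detection in the side view, (271,376), was the tape roll. I'll fit the trap pose from regions and points together.

```bash
cat > fit.py <<'E'
from h import *
from scipy.optimize import least_squares
L={"trap":(0,0,0),"gate_hinge":(-50,0,160),"bow_grip":(-27.7,0,318.4),"catch_nose":(16,0,184),"lock_pivot":(-60,70,115),"lock_thumb":(-98,-70,115)}
def W(p,l):
    x,y,a=p[:3]; c,s=np.cos(a),np.sin(a); l=np.array(l)/1000
    return np.array([x+c*l[0]-s*l[1],y+s*l[0]+c*l[1],l[2]+(p[3] if len(p)>3 else 0)])
E
python3 - <<'E'
from fit import *
img={n:cv2.imread(f"pics/{n}0.png") for n in("side","top")}
obs=[]
for q in L:
    for n in("side","top"):
        arm.get_image(n)
        for f in (["place_of"] if q in("trap","gate_hinge","lock_pivot","catch_nose") else ["regions_of","place_of"]):
            for i in getattr(arm,f)(n,q):
                p=np.array(i["point"])*[560,420]
                if i["conf"]<.4 or not(160<p[0]<320 and 150<p[1]<290): continue
                if f=="regions_of":
                    ys,xs=np.nonzero(i["region"]); p=np.array([xs.mean()+.5,ys.mean()+.5]); 
                    pts=np.argwhere(i["region"])[:,::-1]; print(cv2.minAreaRect(pts.astype(np.float32)))
                obs.append((q,n,p)); print(f,q,n,p.round(1),round(i["conf"],2))
def res(v): return np.concatenate([proj(n,W(v,L[q]))-p for q,n,p in obs])
r=least_squares(res,[.54,-.02,1.57,0],loss="soft_l1",f_scale=1.5)
print(r.x.round(4)); 
for (q,n,p),e in zip(obs,res(r.x).reshape(-1,2)): print(q,n,e.round(1))
for q in L: print(q,W(r.x,L[q]).round(4))
np.save("pose.npy",r.x)
a=cv2.resize(img["side"][150:300,190:340],None,fx=4,fy=4,interpolation=cv2.INTER_CUBIC); cv2.imwrite("pics/c1.png",a)
a=cv2.resize(img["top"][180:290,160:330],None,fx=4.5,fy=4.5,interpolation=cv2.INTER_CUBIC); cv2.imwrite("pics/c2.png",a)
E
```

```text
place_of trap side [261.  249.7] 0.86
place_of trap top [266.5 240. ] 0.87
place_of gate_hinge side [261.4 227.7] 0.97
place_of gate_hinge top [278. 236.] 0.95
place_of gate_hinge top [257.6 233.2] 0.43
place_of bow_grip side [257.8 175.9] 0.82
((275.67694091796875, 231.08465576171875), (13.271716117858887, 43.908294677734375), 7.125016689300537)
regions_of bow_grip top [276.  232.1] 0.81
place_of bow_grip top [271.9 229.4] 0.72
place_of catch_nose side [254.8 203.4] 0.69
place_of catch_nose top [258.1 230.2] 0.69
place_of catch_nose top [299.9 211.8] 0.67
place_of lock_pivot side [233.2 248.9] 0.66
place_of lock_pivot side [257.7 249.7] 0.41
place_of lock_pivot top [278.6 261.2] 0.67
((266.7779541015625, 242.32017517089844), (62.36965560913086, 20.502775192260742), 4.844000339508057)
regions_of lock_thumb side [271.2 243.2] 0.79
((254.67648315429688, 221.20587158203125), (134.60726928710938, 75.4285659790039), 75.96376037597656)
regions_of lock_thumb side [256.  231.9] 0.61
place_of lock_thumb side [293.4 245. ] 0.76
((285.8011779785156, 234.86451721191406), (20.6998348236084, 57.30
[... 189 characters left out ...]
 1.2]
trap top [-4.2 -3.3]
gate_hinge side [-0.1 -0.3]
gate_hinge top [ 1.4 -0.9]
gate_hinge top [21.8  2. ]
bow_grip side [-2.  -0.6]
bow_grip top [-4.8 -2.4]
bow_grip top [-0.7  0.3]
catch_nose side [-0.7 -0.6]
catch_nose top [-3.1  1.5]
catch_nose top [-44.9  19.9]
lock_pivot side [ 3.5 -0.9]
lock_pivot side [-21.   -1.7]
lock_pivot top [1.2 0.3]
lock_thumb side [22.3  2.9]
lock_thumb side [37.5 14.2]
lock_thumb side [0.1 1.2]
lock_thumb top [  7.3 -12.3]
lock_thumb top [ 0.5 -0.3]
trap [ 0.5369 -0.0103  0.0006]
gate_hinge [ 0.532  -0.0601  0.1606]
bow_grip [ 0.5342 -0.0379  0.319 ]
catch_nose [0.5384 0.0056 0.1846]
lock_pivot [ 0.4614 -0.0632  0.1156]
lock_thumb [ 0.597  -0.1147  0.1156]
```

View pics/c1.png

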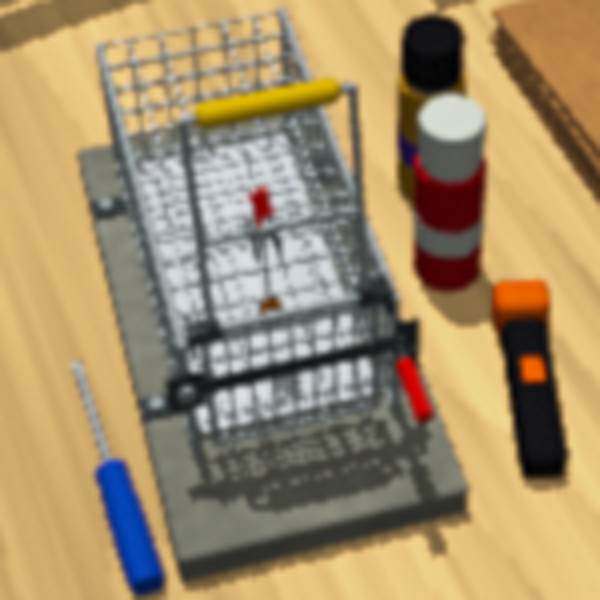

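View pics/c2.png

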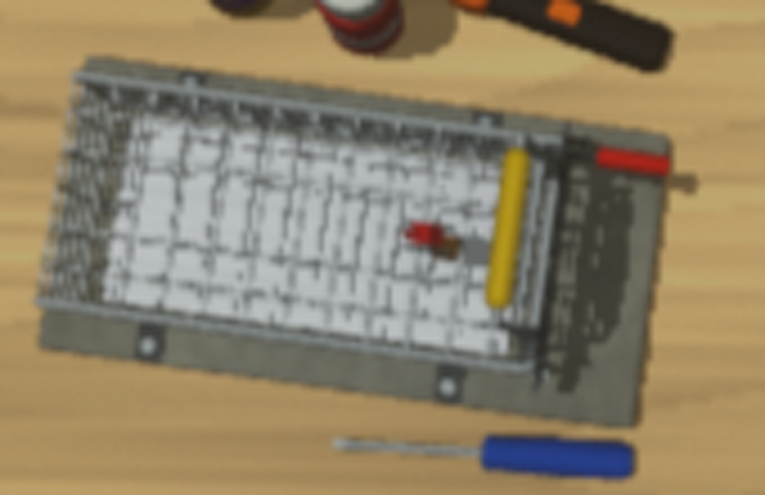

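The crops confirm it: sleeve centre at side (257,175.5) and top (273,230.7), thumb centre at side (293.7,247) and top (300.7,215.8). The cage rails give a yaw of about 1.456. I'll refit with colour blobs for these.

```bash
python3 - <<'E'
from fit import *
obs=[("gate_hinge","side",(261.4,227.7),.5),("gate_hinge","top",(278.6,234.6),.5),("catch_nose","top",(257.4,231.2),.4),("catch_nose","side",(255,201.4),.4),("lock_pivot","side",(236,248),.4)]
box={("bow_grip","side"):(235,165,285,185),("bow_grip","top"):(262,210,282,252),("lock_thumb","side"):(286,235,302,258),("lock_thumb","top"):(290,208,312,222)}
for (q,n),(a,b,c,d) in box.items():
    im=cv2.imread(f"pics/{n}0.png").astype(int)[b:d,a:c]; B,G,Rr=im[...,0],im[...,1],im[...,2]
    m=(Rr-B>60)&(G-B>45)&(Rr>110) if q=="bow_grip" else (Rr-G>60)&(Rr-B>60)
    if q=="bow_grip": m&=(B<70)
    k,lab,st,ce=cv2.connectedComponentsWithStats(m.astype(np.uint8)); j=1+st[1:,4].argmax()
    p=ce[j]+[a+.5,b+.5]; rc=cv2.minAreaRect(np.argwhere(lab==j)[:,::-1].astype(np.float32)); print(q,n,p.round(1),st[j],np.round(rc[1],1),round(rc[2],1))
    obs.append((q,n,p,2))
ps=lambda q:[(n,np.array(p)/[560,420]) for k,n,p,w in obs if k==q]
for q in("bow_grip","lock_thumb","gate_hinge","catch_nose"): x,e=tri(ps(q)); print(q,x.round(4),e)
def res(v): return np.concatenate([[w*z for z in proj(n,W(v,L[q]))-p] for q,n,p,w in obs]+[[(v[2]-1.457)*150,v[3]*300]])
r=least_squares(res,[.54,-.02,1.46,0],loss="soft_l1",f_scale=2); print(r.x.round(4))
for q,n,p,w in obs: print(q,n,(proj(n,W(r.x,L[q]))-p).round(1))
for q in L: print(q,W(r.x,L[q]).round(4))
np.save("pose.npy",r.x)
for q in("can_red","can_gold"):
  for n in("top",):
    arm.get_image(n)
    for i in arm.place_of(n,q)[:1]:
        o,d=ray(n,i["point"]); print(q,(o+d*(-o[2]/d[2])).round(3),round(i["conf"],2))
E
```

```text
bow_grip side [257.1 175.1] [  4   5  37  11 194] [ 6.  36.5] 80.8
bow_grip top [272.8 230.6] [  6   3  10  35 195] [ 5.7 34.5] 8.1
lock_thumb side [293.6 246.9] [ 3  4  9 16 81] [16.2  5. ] 68.2
lock_thumb top [300.8 215.9] [ 3  5 16  6 64] [15.5  3.9] 9.5
bow_grip [ 0.5338 -0.0422  0.3228] [1.9, 1.9]
lock_thumb [ 0.5921 -0.121   0.1216] [2.1, 2.1]
gate_hinge [ 0.5333 -0.0579  0.1564] [0.4, 0.4]
catch_nose [ 0.539  -0.0012  0.196 ] [0.1, 0.1]
[ 0.5363 -0.0145  1.4536  0.0042]
gate_hinge side [-0.1  0.1]
gate_hinge top [2.3 1.1]
catch_nose top [-0.9  0.5]
catch_nose side [-0.5  1.5]
lock_pivot side [0.3 0.1]
bow_grip side [-1.1  0.2]
bow_grip top [ 0.1 -0.5]
lock_thumb side [-0.2  0.2]
lock_thumb top [-0.2 -1.4]
trap [ 0.5363 -0.0145  0.0042]
gate_hinge [ 0.5305 -0.0641  0.1642]
bow_grip [ 0.5331 -0.042   0.3226]
catch_nose [0.5382 0.0014 0.1882]
lock_pivot [ 0.4598 -0.0659  0.1192]
lock_thumb [ 0.5944 -0.12    0.1192]
can_red [0.707 0.055 0.   ] 0.59
can_gold [0.713 0.147 0.   ] 0.91
```

```bash
cat > st.py <<'E'
from fit import *
P=np.array([0.5358,-0.0138,1.4545])   # trap pose used
def loc(X): 
    c,s=np.cos(P[2]),np.sin(P[2]); d=np.array(X[:2])-P[:2]; return np.array([c*d[0]+s*d[1],-s*d[0]+c*d[1],X[2]])*1000
if __name__=="__main__":
    s=arm.observe(); Rm=R.from_rotvec(s["ee_rot"]).as_matrix(); y=Rm[:,1]; c,sn=np.cos(P[2]),np.sin(P[2])
    yaw=np.arctan2(y[1],y[0]); f=s["force"]
    print("t",round(s["clock"],2),"tcp local mm",loc(s["position"]).round(1),"tooly yaw rel trap deg",round(np.degrees(yaw-P[2]),2),"F local",np.round([c*f[0]+sn*f[1],-sn*f[0]+c*f[1],f[2]],1),"w",round(s["width"]*92,1),"gf",round(s["gripper_force"],1),"tilt",Rm[:,2].round(3),"j",s["joints"].round(2))
E
python3 st.py
```

```text
t 2.3 tcp local mm [569.7 441.9 189.4] tooly yaw rel trap deg -8.46 F local [-1.  -0.1  0.2] w 91.7 gf 0.0 tilt [ 0.  0. -1.] j [-1.41  0.43  0.02  1.57 -0.01  1.13 -0.08]
```

Request:
move_arm:
  motion:
    - {"tz": -0.045,"twist": 0.0907}
    - {"tz": -0.045,"twist": 0.0907}
    - {"tz": -0.045,"twist": 0.0907}
    - {"tz": -0.045,"twist": 0.0907}
    - {"tz": -0.045,"twist": 0.0907}
    - {"tz": -0.045,"twist": 0.0907}
    - {"twist": 0.0907}
    - {"twist": 0.0907}
    - {"twist": 0.0907}
    - {"twist": 0.0907}
    - {}
  gripper: -1

```text
invalid input
```

Request:
move_arm:
  motion:
    - {"tx": 0,"ty": 0,"tz": -0.045,"twist": 0.0907}
    - {"tx": 0,"ty": 0,"tz": -0.045,"twist": 0.0907}
    - {"tx": 0,"ty": 0,"tz": -0.045,"twist": 0.0907}
    - {"tx": 0,"ty": 0,"tz": -0.045,"twist": 0.0907}
    - {"tx": 0,"ty": 0,"tz": -0.045,"twist": 0.0907}
    - {"tx": 0,"ty": 0,"tz": -0.045,"twist": 0.0907}
    - {"tx": 0,"ty": 0,"tz": 0,"twist": 0.0907}
    - {"tx": 0,"ty": 0,"tz": 0,"twist": 0.0907}
    - {"tx": 0,"ty": 0,"tz": 0,"twist": 0.0907}
    - {"tx": 0,"ty": 0,"tz": 0,"twist": 0.0907}
  gripper: -1

```text
clock: 3.3
position: [0.1629, 0.6034, 0.4595]
ee_rot: [-2.354, -2.08, -0.0]
force: [-0.3, 0.2, 0.8]
width: 0.997
gripper_force: 0.0
```

Request:
move_arm:
  motion:
    - {"tx": -0.0336,"ty": 0.0256,"tz": 0,"twist": 0}
    - {"tx": -0.0336,"ty": 0.0256,"tz": 0,"twist": 0}
    - {"tx": -0.0336,"ty": 0.0256,"tz": 0,"twist": 0}
    - {"tx": -0.0336,"ty": 0.0256,"tz": 0,"twist": 0}
    - {"tx": -0.0336,"ty": 0.0256,"tz": 0,"twist": 0}
    - {"tx": -0.0336,"ty": 0.0256,"tz": 0,"twist": 0}
    - {"tx": -0.0336,"ty": 0.0256,"tz": 0,"twist": 0}
    - {"tx": -0.0336,"ty": 0.0256,"tz": 0,"twist": 0}
    - {"tx": -0.0336,"ty": 0.0256,"tz": 0,"twist": 0}
    - {"tx": -0.0336,"ty": 0.0256,"tz": 0,"twist": 0}

```text
clock: 4.3
position: [0.3783, 0.2378, 0.4596]
ee_rot: [-2.348, -2.087, -0.001]
force: [1.2, 0.8, -0.1]
width: 0.999
gripper_force: 0.0
```

Request:
move_arm:
  motion:
    - {"tx": -0.0336,"ty": 0.0256,"tz": 0,"twist": 0}
    - {"tx": -0.0336,"ty": 0.0256,"tz": 0,"twist": 0}
    - {"tx": -0.0336,"ty": 0.0256,"tz": 0,"twist": 0}
    - {"tx": -0.0336,"ty": 0.0256,"tz": 0,"twist": 0}
    - {"tx": -0.0336,"ty": 0.0256,"tz": 0,"twist": 0}
    - {"tx": -0.0336,"ty": 0.0256,"tz": 0,"twist": 0}
    - {"tx": -0.0336,"ty": 0.0256,"tz": 0,"twist": 0}
    - {"tx": -0.0336,"ty": 0.0256,"tz": 0,"twist": 0}
    - {"tx": -0.0336,"ty": 0.0256,"tz": 0,"twist": 0}
    - {"tx": -0.0336,"ty": 0.0256,"tz": 0,"twist": 0}
    - {"tx": 0,"ty": 0,"tz": 0,"twist": 0}

```text
clock: 5.4
position: [0.5926, -0.1307, 0.4579]
ee_rot: [2.357, 2.076, -0.006]
force: [-1.0, -0.4, 0.2]
width: 0.999
gripper_force: 0.0
```

```bash
python3 st.py
```

```text
t 5.4 tcp local mm [-109.5  -70.   457.9] tooly yaw rel trap deg -90.6 F local [-0.5  1.   0.2] w 91.9 gf 0.0 tilt [-0.002 -0.003 -1.   ] j [-0.41  0.4   0.93  1.13 -0.32  1.75  0.29]
```

Request:
move_arm:
  motion:
    - {"tx": 0.006,"ty": 0,"tz": 0.036,"twist": 0}
    - {"tx": 0,"ty": 0,"tz": 0.036,"twist": 0}
    - {"tx": 0,"ty": 0,"tz": 0.036,"twist": 0}
    - {"tx": 0,"ty": 0,"tz": 0.036,"twist": 0}
    - {"tx": 0,"ty": 0,"tz": 0.036,"twist": 0}
    - {"tx": 0,"ty": 0,"tz": 0.036,"twist": 0}
    - {"tx": 0,"ty": 0,"tz": 0.036,"twist": 0}
    - {"tx": 0,"ty": 0,"tz": 0.036,"twist": 0}
    - {"tx": 0,"ty": 0,"tz": 0.036,"twist": 0}
    - {"tx": 0,"ty": 0,"tz": 0.036,"twist": 0}
    - {"tx": 0,"ty": 0,"tz": 0,"twist": 0}

```text
clock: 6.5
position: [0.5901, -0.1162, 0.0955]
ee_rot: [-2.343, -2.084, 0.007]
force: [-0.2, -0.4, -1.1]
width: 1.003
gripper_force: 0.0
```

```bash
python3 - <<'E'
from h import *
a=arm.get_image("side")[:,:,::-1][130:300,200:370]; cv2.imwrite("pics/s2.png",cv2.resize(a,None,fx=3.5,fy=3.5,interpolation=cv2.INTER_CUBIC))
E
python3 st.py
```

```text
t 6.55 tcp local mm [-96.2 -67.6  98.2] tooly yaw rel trap deg -90.05 F local [ 0.5 -0.4  0.2] w 92.0 gf 0.0 tilt [-0.004  0.001 -1.   ] j [-0.41  0.59  0.78  1.78 -0.49  0.99  0.45]
```

View pics/s2.png

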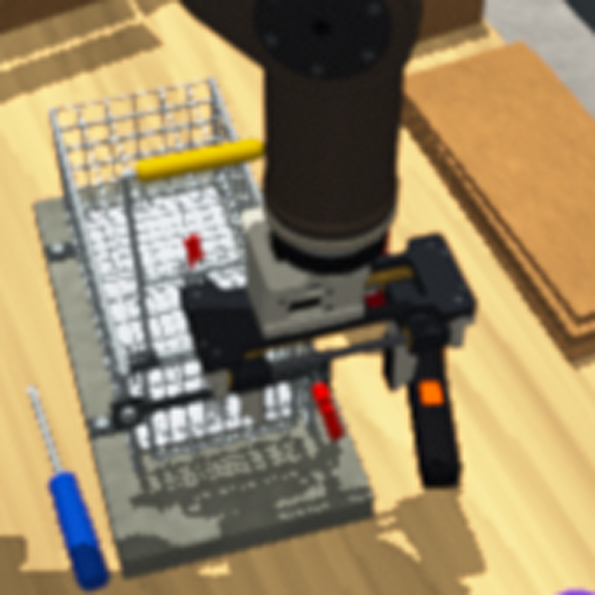

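The thumb lever (crop (327,410)) sits between the open fingers (tips at about (255,410) and (395,385)). I'll shift a little outwards and close.

Request:
move_arm:
  motion:
    - {"tx": -0.005,"ty": 0,"tz": 0,"twist": 0}
    - {"tx": 0,"ty": 0,"tz": 0,"twist": 0}
    - {"tx": 0,"ty": 0,"tz": 0,"twist": 0}
    - {"tx": 0,"ty": 0,"tz": 0,"twist": 0}
    - {"tx": 0,"ty": 0,"tz": 0,"twist": 0}
    - {"tx": 0,"ty": 0,"tz": 0,"twist": 0}
    - {"tx": 0,"ty": 0,"tz": 0,"twist": 0}
    - {"tx": 0,"ty": 0,"tz": 0,"twist": 0}
  gripper: 1
  squeeze: 10

```text
clock: 7.35
position: [0.5925, -0.1231, 0.0994]
ee_rot: [-2.348, -2.087, 0.0]
force: [-0.4, 0.4, -0.1]
width: 0.353
gripper_force: 0.0
```

```bash
python3 st.py
```

```text
t 7.35 tcp local mm [-102.   -69.    99.4] tooly yaw rel trap deg -90.09 F local [ 0.3  0.4 -0.1] w 32.4 gf 0.0 tilt [-0.  0. -1.] j [-0.4   0.59  0.78  1.77 -0.49  0.99  0.46]
```

Request:
move_arm:
  motion:
    - {"tx": 0,"ty": 0,"tz": 0,"twist": 0}
    - {"tx": 0,"ty": 0,"tz": 0,"twist": 0}
    - {"tx": 0,"ty": 0,"tz": 0,"twist": 0}
    - {"tx": 0,"ty": 0,"tz": 0,"twist": 0}
    - {"tx": 0,"ty": 0,"tz": 0,"twist": 0}

```text
clock: 7.85
position: [0.5926, -0.1232, 0.0994]
ee_rot: [2.348, 2.087, 0.0]
force: [-1.0, -0.9, -0.9]
width: 0.006
gripper_force: 0.0
```

```bash
python3 st.py
```

```text
t 7.85 tcp local mm [-102.   -69.1   99.4] tooly yaw rel trap deg -90.09 F local [-1.1  0.9 -0.9] w 0.5 gf 0.0 tilt [ 0.  0. -1.] j [-0.4   0.59  0.78  1.77 -0.49  0.99  0.46]
```

```bash
python3 - <<'E'
from h import *
a=arm.get_image("side")[:,:,::-1][190:300,220:370]; b=arm.get_image("top")[:,:,::-1][170:280,230:380]
cv2.imwrite("pics/s3.png",np.vstack([cv2.resize(i,None,fx=2.7,fy=2.7,interpolation=cv2.INTER_CUBIC) for i in(a,b)]))
print(proj("side",arm.observe()["position"]),proj("top",arm.observe()["position"]))
E
```

```text
[293.16426835 252.97542603] [301.32061234 215.85561398]
```

View pics/s3.png

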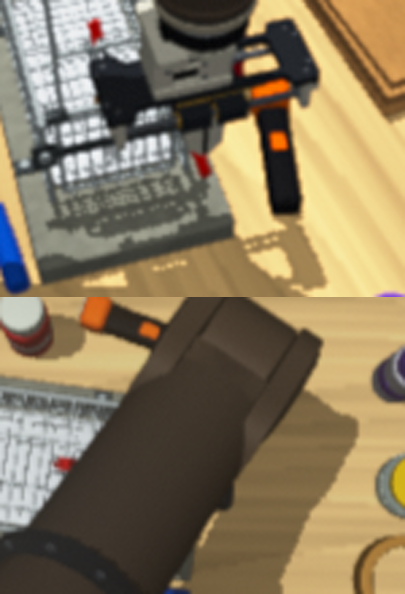

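```bash
python3 - <<'E'
from h import *
im=arm.get_image("side").astype(int); i0=cv2.imread("pics/side0.png")[:,:,::-1].astype(int)
red=lambda m:(m[...,0]-m[...,1]>50)&(m[...,0]-m[...,2]>50)
for r in range(228,264):
    print(r,''.join('R' if red(im)[r,c] else '#' if np.abs(im[r,c]-i0[r,c]).max()>25 and im[r,c].sum()<200 else '+' if np.abs(im[r,c]-i0[r,c]).max()>25 else '.' for c in range(262,320)),''.join('R' if red(i0)[r,c] else '.' for c in range(284,304)))
E
```

```text
228 ########################################################## ....................
229 ##################..#################################..... ....................
230 ############++++......#############################RRR.... ....................
231 #########+++..........#####.....##################+RR..... ....................
232 ########++..++++......#####.....##################+.R..... ....................
233 ########++..+.........#####.....################+++....... ....................
234 ########+......+++#+#...##..#...#####+######+++++..+...... ....................
235 ########+...+++++###...##.......#####+###++++.....+++..... ....................
236 #######++++++####......##..##..######++#++....+++++++..... ....................
237 #++++###+#####...........#..#...####+++++....+++..++...... ....................
238 +++++#####...............##...#####++++++.......+..++..... ....................
239 +.++.....................#..+++++##++++++...........++.... ......RRR...........
240 .++++.............++.......++++++##++++++...........++.... .....RRRRR..........
241 ++++
[... 1223 characters left out ...]
....+.. ...........R........
256 .......................................++++++++++++....+.. ....................
257 .......................................++++++.+.+++++..+.. ....................
258 .......................................+.++++++++++.++++.. ....................
259 ........................................++...+.++++.++++.. ....................
260 ........................................++++++.+.++++++++. ....................
261 .........................................++++.+++++.+++++. ....................
262 .........................................++++++.+..++++++. ....................
263 ...........................................++++++.+++++++. ....................
```

The fingers shut completely. The thumb hasn't moved, and the finger tips end at side row ≈246, just above it. In the picture the tips therefore stand about 22–25 mm higher than I assumed. I'll open, lower and look again.

Request:
move_arm:
  motion:
    - {"tx": 0,"ty": 0,"tz": 0,"twist": 0}
    - {"tx": 0,"ty": 0,"tz": 0,"twist": 0}
    - {"tx": 0,"ty": 0,"tz": 0,"twist": 0}
    - {"tx": 0,"ty": 0,"tz": 0,"twist": 0}
    - {"tx": 0,"ty": 0,"tz": 0,"twist": 0}
    - {"tx": 0,"ty": 0,"tz": 0,"twist": 0}
    - {"tx": 0,"ty": 0,"tz": 0,"twist": 0}
  gripper: -0.2

```text
clock: 8.7
position: [0.5926, -0.1232, 0.0995]
ee_rot: [2.348, 2.087, 0.0]
force: [0.9, -0.0, -0.3]
width: 0.563
gripper_force: 0.0
```

Request:
move_arm:
  motion:
    - {"tx": 0,"ty": 0,"tz": 0.006,"twist": 0}
    - {"tx": 0,"ty": 0,"tz": 0.006,"twist": 0}
    - {"tx": 0,"ty": 0,"tz": 0.006,"twist": 0}
    - {"tx": 0,"ty": 0,"tz": 0.006,"twist": 0}
    - {"tx": 0,"ty": 0,"tz": 0,"twist": 0}

```text
clock: 9.2
position: [0.5919, -0.1229, 0.0743]
ee_rot: [-2.347, -2.086, 0.002]
force: [0.4, -1.5, -0.5]
width: 0.6
gripper_force: 0.0
```

```bash
python3 - <<'E'
from h import *
im=arm.get_image("side").astype(int); i0=cv2.imread("pics/side0.png")[:,:,::-1].astype(int)
red=lambda m:(m[...,0]-m[...,1]>50)&(m[...,0]-m[...,2]>50)
cv2.imwrite("pics/s4.png",cv2.resize(im[215:275,255:335].astype(np.uint8)[:,:,::-1],None,fx=9,fy=9,interpolation=cv2.INTER_CUBIC))
print(proj("side",arm.observe()["position"]))
E
python3 st.py
```

```text
[292.89113944 258.72272622]
t 9.25 tcp local mm [-102.   -68.7   74.8] tooly yaw rel trap deg -90.09 F local [ 0.8 -0.9  0.3] w 55.3 gf 0.0 tilt [-0.001  0.    -1.   ] j [-0.38  0.61  0.76  1.8  -0.51  0.94  0.48]
```

View pics/s4.png

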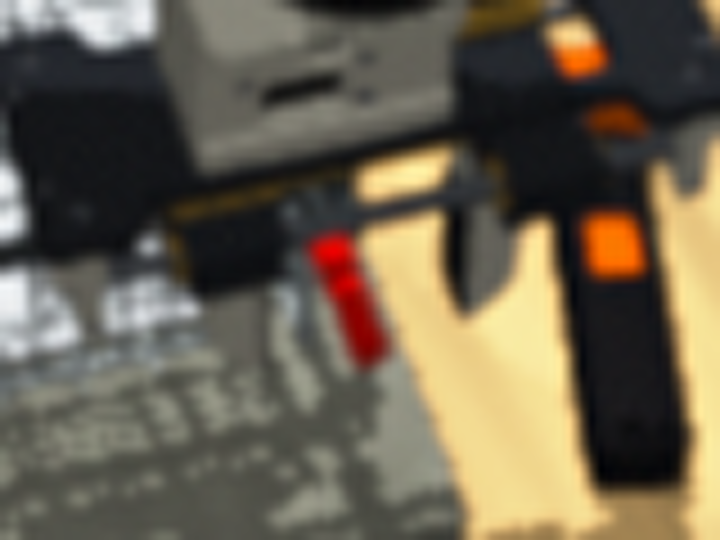

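The tips ((282,255) and (308,250)) now reach about 5 px below the thumb's centre (294,248), straddling it. Closing.

Request:
move_arm:
  motion:
    - {"tx": 0,"ty": 0,"tz": 0,"twist": 0}
    - {"tx": 0,"ty": 0,"tz": 0,"twist": 0}
    - {"tx": 0,"ty": 0,"tz": 0,"twist": 0}
    - {"tx": 0,"ty": 0,"tz": 0,"twist": 0}
    - {"tx": 0,"ty": 0,"tz": 0,"twist": 0}
    - {"tx": 0,"ty": 0,"tz": 0,"twist": 0}
    - {"tx": 0,"ty": 0,"tz": 0,"twist": 0}
  gripper: 1
  squeeze: 10

```text
clock: 9.95
position: [0.592, -0.123, 0.0754]
ee_rot: [-2.348, -2.086, 0.001]
force: [-4.1, 0.8, 2.2]
width: 0.136
gripper_force: 10.0
```

```bash
python3 st.py
```

```text
t 9.95 tcp local mm [-102.   -68.5   75.4] tooly yaw rel trap deg -90.1 F local [0.4 4.2 2.2] w 12.5 gf 10.0 tilt [-0.001  0.    -1.   ] j [-0.38  0.61  0.76  1.8  -0.51  0.94  0.48]
```

Request:
move_arm:
  motion:
    - {"tx": 0,"ty": -0.0007,"tz": -0.014,"twist": 0}
    - {"tx": 0,"ty": -0.0021,"tz": -0.0138,"twist": 0}
    - {"tx": 0,"ty": -0.0035,"tz": -0.0136,"twist": 0}
    - {"tx": 0,"ty": -0.0048,"tz": -0.0132,"twist": 0}
    - {"tx": 0,"ty": -0.0061,"tz": -0.0126,"twist": 0}
    - {"tx": 0,"ty": -0.0073,"tz": -0.0119,"twist": 0}

```text
clock: 10.55
position: [0.5682, -0.1202, 0.156]
ee_rot: [2.348, 2.086, 0.002]
force: [-0.5, 0.4, -1.2]
width: 0.132
gripper_force: 10.0
```

```bash
python3 st.py; python3 - <<'E'
from h import *
arm.get_image("side")
for i in arm.place_of("side","lock_thumb"): print((np.array(i["point"])*[560,420]).round(1),i["conf"])
print(proj("side",arm.observe()["position"]))
E
```

```text
t 10.55 tcp local mm [-101.9  -44.6  156. ] tooly yaw rel trap deg -90.08 F local [ 0.3  0.6 -1.2] w 12.1 gf 10.0 tilt [ 0.001  0.    -1.   ] j [-0.46  0.49  0.84  1.78 -0.41  1.06  0.41]
[285.8 225.9] 0.78
[260.4 229.3] 0.69
[283.79874571 241.13883002]
```

Request:
move_arm:
  motion:
    - {"tx": 0,"ty": -0.0085,"tz": -0.0111,"twist": 0}
    - {"tx": 0,"ty": -0.0095,"tz": -0.0102,"twist": 0}
    - {"tx": 0,"ty": -0.0105,"tz": -0.0092,"twist": 0}
    - {"tx": 0,"ty": -0.0114,"tz": -0.0081,"twist": 0}
    - {"tx": 0,"ty": -0.0121,"tz": -0.007,"twist": 0}
    - {"tx": 0,"ty": -0.0128,"tz": -0.0057,"twist": 0}
    - {"tx": 0,"ty": -0.0133,"tz": -0.0044,"twist": 0}
    - {"tx": 0,"ty": -0.0137,"tz": -0.0031,"twist": 0}
    - {"tx": 0,"ty": -0.0139,"tz": -0.0017,"twist": 0}
    - {"tx": 0,"ty": -0.014,"tz": -0.0003,"twist": 0}
    - {"tx": 0,"ty": -0.014,"tz": 0.0011,"twist": 0}
    - {"tx": 0,"ty": -0.0138,"tz": 0.0025,"twist": 0}

```text
clock: 11.85
position: [0.4279, -0.1043, 0.2178]
ee_rot: [2.342, 2.081, 0.018]
force: [-1.1, 6.4, 34.1]
width: 0.094
gripper_force: 17.2
```

```bash
python3 st.py; python3 - <<'E'
from h import *
arm.get_image("side")
for i in arm.place_of("side","lock_thumb"): print((np.array(i["point"])*[560,420]).round(1),i["conf"])
from st import *
print([proj("side",W(P,(-98,70-140*np.cos(t),115+140*np.sin(t)))).round(1) for t in(1.6,1.8,1.85)])
E
```

```text
t 11.85 tcp local mm [-102.4   96.6  217.8] tooly yaw rel trap deg -90.1 F local [ 6.2  1.9 34.1] w 8.7 gf 17.2 tilt [ 0.014  0.001 -1.   ] j [-0.76  0.09  0.98  2.02 -0.09  1.06  0.15]
[223.7 223.8] 0.57
[array([232.7, 224.2]), array([220.7, 227.9]), array([217.8, 229.1])]
```

Request:
move_arm:
  motion:
    - {"tx": 0,"ty": 0,"tz": -0.004,"twist": 0}
    - {"tx": 0,"ty": 0,"tz": -0.004,"twist": 0}
    - {"tx": 0,"ty": 0,"tz": 0,"twist": 0}

```text
clock: 12.25
position: [0.4217, -0.1032, 0.2204]
ee_rot: [2.348, 2.087, 0.001]
force: [-3.8, -0.1, 13.2]
width: 0.01
gripper_force: 7.4
```

```bash
python3 st.py; python3 - <<'E'
from h import *
im=arm.get_image("side")
for i in arm.place_of("side","lock_thumb"): print((np.array(i["point"])*[560,420]).round(1),i["conf"])
cv2.imwrite("pics/s5.png",cv2.resize(im[180:290,190:310,::-1],None,fx=5,fy=5,interpolation=cv2.INTER_CUBIC))
E
```

```text
t 12.25 tcp local mm [-102.   103.   220.4] tooly yaw rel trap deg -90.09 F local [-0.5  3.8 13.2] w 0.9 gf 7.4 tilt [ 0.  0. -1.] j [-0.76  0.08  0.98  2.01 -0.08  1.08  0.13]
[322.9 249.1] 0.62
```

View pics/s5.png

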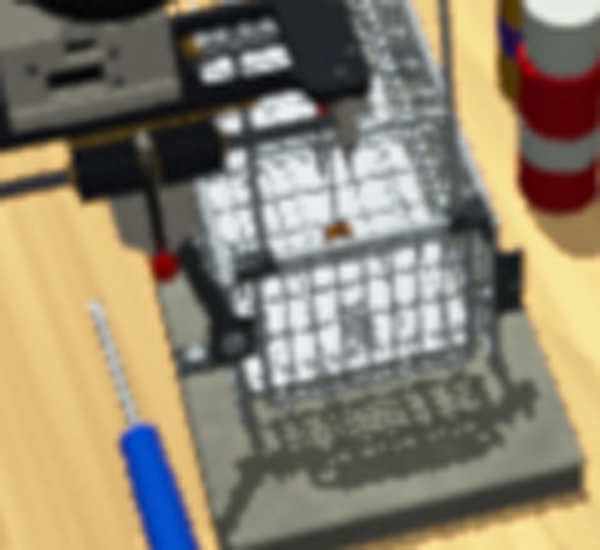

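The lock bar leans out to the left at its stop, with the thumb end at side (222.6,233). The shut fingertips slipped off its top and stand just above it, again higher than the reported TCP says. I'll back off upward, then touch the free bench lightly to calibrate the tip height.

Request:
move_arm:
  motion:
    - {"tx": 0,"ty": 0,"tz": -0.02,"twist": 0}
    - {"tx": 0,"ty": 0,"tz": -0.04,"twist": 0}
    - {"tx": -0.01,"ty": 0,"tz": -0.03,"twist": 0}
    - {"tx": -0.035,"ty": 0.035,"tz": 0,"twist": 0}
    - {"tx": -0.035,"ty": 0.035,"tz": 0,"twist": 0}
    - {"tx": -0.035,"ty": 0.035,"tz": 0.04,"twist": 0}
    - {"tx": 0,"ty": 0,"tz": 0.05,"twist": 0}
    - {"tx": 0,"ty": 0,"tz": 0.05,"twist": 0}
    - {"tx": 0,"ty": 0,"tz": 0.05,"twist": 0}
    - {"tx": 0,"ty": 0,"tz": 0.05,"twist": 0}
    - {"tx": 0,"ty": 0,"tz": 0.04,"twist": 0}
    - {"tx": 0,"ty": 0,"tz": 0,"twist": 0}

```text
clock: 13.55
position: [0.4996, -0.2161, 0.0336]
ee_rot: [-2.342, -2.08, 0.008]
force: [-0.6, -0.6, 0.3]
width: -0.002
gripper_force: 0.0
```

```bash
python3 st.py; python3 - <<'E'
from h import *
for n in("side","top"):
    im=arm.get_image(n).astype(int)
    for i in arm.place_of(n,"lock_thumb"): print(n,(np.array(i["point"])*[560,420]).round(1),i["conf"])
    red=(im[...,0]-im[...,1]>60)&(im[...,0]-im[...,2]>60)
    a=(205,210,250,260) if n=="side" else (270,225,330,285)
    s=np.argwhere(red[a[1]:a[3],a[0]:a[2]]); print(n,"red",len(s),s.mean(0)[::-1]+a[:2] if len(s) else "")
from st import *
print([[proj(n,W(P,(-98,70-140*np.cos(t),117+140*np.sin(t)))).round(1) for t in(1.6,1.7,1.8,1.85)] for n in("side","top")])
E
```

```text
t 13.55 tcp local mm [-205.2   12.5   33.6] tooly yaw rel trap deg -90.13 F local [-0.6  0.5  0.3] w -0.2 gf 0.0 tilt [-0.01   0.003 -1.   ] j [-0.26  0.62  0.83  1.98 -0.62  0.83  0.81]
side [221.2 226.7] 0.61
side red 104 [217.64423077 227.34615385]
top [280.1 235.4] 0.23
top red 0 
[[array([232.6, 223.6]), array([226.5, 225.3]), array([220.6, 227.3]), array([217.7, 228.5])], [array([296.6, 265.6]), array([295.9, 271.2]), array([295.1, 276.8]), array([294.7, 279.5])]]
```

Lock confirmed up: the thumb is at side (217.6,227.3), matching 1.85. Now the bench touch.

Request:
move_arm:
  motion:
    - {"tx": 0,"ty": 0,"tz": 0.008,"twist": 0}
    - {"tx": 0,"ty": 0,"tz": 0.008,"twist": 0}
    - {"tx": 0,"ty": 0,"tz": 0.008,"twist": 0}
    - {"tx": 0,"ty": 0,"tz": 0,"twist": 0}

```text
clock: 14.15
position: [0.5029, -0.2173, 0.0131]
ee_rot: [-2.347, -2.085, 0.001]
force: [0.4, -0.5, -0.4]
width: 0.009
gripper_force: 0.0
```

```bash
python3 st.py; python3 - <<'E'
from h import *
from st import P,loc
im=arm.get_image("side"); s=arm.observe()
p=proj("side",s["position"]); print(p)
a=im[int(p[1])-45:int(p[1])+30,int(p[0])-50:int(p[0])+50,::-1]
cv2.imwrite("pics/s6.png",cv2.resize(a,None,fx=7,fy=7,interpolation=cv2.INTER_CUBIC)); print(int(p[0])-50,int(p[1])-45)
E
```

```text
t 14.15 tcp local mm [-205.9    9.1   13.1] tooly yaw rel trap deg -90.1 F local [-0.4 -0.5 -0.4] w 0.8 gf 0.0 tilt [-0.002  0.002 -1.   ] j [-0.23  0.65  0.8   1.99 -0.66  0.79  0.84]
[275.4848926  312.55578192]
225 267
```

View pics/s6.png

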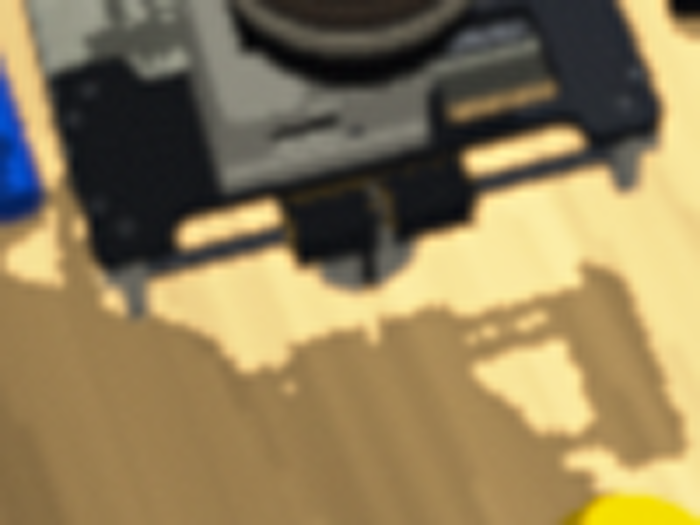

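Request:
move_arm:
  motion:
    - {"tx": 0,"ty": 0,"tz": 0.004,"twist": 0}
    - {"tx": 0,"ty": 0,"tz": 0.003,"twist": 0}
    - {"tx": 0,"ty": 0,"tz": 0.003,"twist": 0}
    - {"tx": 0,"ty": 0,"tz": 0,"twist": 0}

```text
clock: 14.6
position: [0.5032, -0.2177, 0.0037]
ee_rot: [-2.347, -2.085, 0.0]
force: [0.3, 0.4, 0.7]
width: 0.004
gripper_force: 0.0
```

Request:
move_arm:
  motion:
    - {"tx": 0,"ty": 0,"tz": 0.003,"twist": 0}
    - {"tx": 0,"ty": 0,"tz": 0,"twist": 0}

```text
clock: 14.8
position: [0.5034, -0.2177, 0.0008]
ee_rot: [-2.348, -2.085, 0.0]
force: [-0.2, -0.3, -0.8]
width: 0.002
gripper_force: 0.0
```

Request:
move_arm:
  motion:
    - {"tx": 0,"ty": 0,"tz": 0.004,"twist": 0}
    - {"tx": 0,"ty": 0,"tz": 0,"twist": 0}

```text
clock: 15.0
position: [0.5033, -0.2176, -0.0033]
ee_rot: [-2.347, -2.085, 0.0]
force: [-0.7, 0.2, 0.6]
width: 0.006
gripper_force: 0.0
```

Request:
move_arm:
  motion:
    - {"tx": 0,"ty": 0,"tz": 0.002,"twist": 0}
    - {"tx": 0,"ty": 0,"tz": 0,"twist": 0}

```text
clock: 15.2
position: [0.5034, -0.2177, -0.0051]
ee_rot: [-2.348, -2.085, 0.0]
force: [-0.3, 0.3, -0.1]
width: 0.002
gripper_force: 0.0
```

Below zero without contact, so the tips really do stand above the reported TCP. I'll go on stepwise.

Request:
move_arm:
  motion:
    - {"tx": 0,"ty": 0,"tz": 0.004,"twist": 0}
    - {"tx": 0,"ty": 0,"tz": 0.001,"twist": 0}
    - {"tx": 0,"ty": 0,"tz": 0,"twist": 0}

```text
clock: 15.5
position: [0.5033, -0.2177, -0.0101]
ee_rot: [-2.348, -2.085, 0.0]
force: [1.2, -0.3, -0.3]
width: 0.006
gripper_force: 0.0
```

Request:
move_arm:
  motion:
    - {"tx": 0,"ty": 0,"tz": 0.003,"twist": 0}
    - {"tx": 0,"ty": 0,"tz": 0.001,"twist": 0}
    - {"tx": 0,"ty": 0,"tz": 0,"twist": 0}

```text
clock: 15.8
position: [0.5033, -0.2177, -0.0141]
ee_rot: [-2.348, -2.085, 0.0]
force: [0.3, 0.1, 0.1]
width: 0.005
gripper_force: 0.0
```

Request:
move_arm:
  motion:
    - {"tx": 0,"ty": 0,"tz": 0.003,"twist": 0}
    - {"tx": 0,"ty": 0,"tz": 0,"twist": 0}

```text
clock: 16.0
position: [0.5033, -0.2177, -0.0172]
ee_rot: [-2.348, -2.085, 0.0]
force: [0.8, -0.2, 0.0]
width: 0.005
gripper_force: 0.0
```

Request:
move_arm:
  motion:
    - {"tx": 0,"ty": 0,"tz": 0.003,"twist": 0}
    - {"tx": 0,"ty": 0,"tz": 0,"twist": 0}

```text
clock: 16.2
position: [0.5033, -0.2176, -0.0203]
ee_rot: [-2.347, -2.085, 0.0]
force: [-0.3, 0.4, -0.8]
width: 0.003
gripper_force: 0.0
```

Request:
move_arm:
  motion:
    - {"tx": 0,"ty": 0,"tz": 0.003,"twist": 0}
    - {"tx": 0,"ty": 0,"tz": 0,"twist": 0}

```text
clock: 16.4
position: [0.5033, -0.2177, -0.0233]
ee_rot: [-2.347, -2.085, 0.0]
force: [0.3, 0.5, -0.4]
width: 0.002
gripper_force: 0.0
```

Request:
move_arm:
  motion:
    - {"tx": 0,"ty": 0,"tz": 0.002,"twist": 0}
    - {"tx": 0,"ty": 0,"tz": 0,"twist": 0}

```text
clock: 16.6
position: [0.5033, -0.2177, -0.0251]
ee_rot: [-2.348, -2.085, 0.0]
force: [0.0, -0.2, 0.2]
width: 0.006
gripper_force: 0.0
```

Request:
move_arm:
  motion:
    - {"tx": 0,"ty": 0,"tz": 0.003,"twist": 0}
    - {"tx": 0,"ty": 0,"tz": 0,"twist": 0}

```text
clock: 16.8
position: [0.5033, -0.2177, -0.0282]
ee_rot: [-2.348, -2.085, 0.0]
force: [-0.5, -0.2, -0.5]
width: 0.007
gripper_force: 0.0
```

Request:
move_arm:
  motion:
    - {"tx": 0,"ty": 0,"tz": 0.003,"twist": 0}
    - {"tx": 0,"ty": 0,"tz": 0,"twist": 0}

```text
clock: 17.0
position: [0.5033, -0.2176, -0.0312]
ee_rot: [-2.347, -2.085, 0.0]
force: [0.0, -0.3, 0.2]
width: 0.007
gripper_force: 0.0
```

Request:
move_arm:
  motion:
    - {"tx": 0,"ty": 0,"tz": 0.003,"twist": 0}
    - {"tx": 0,"ty": 0,"tz": 0,"twist": 0}

```text
clock: 17.2
position: [0.5032, -0.2176, -0.0342]
ee_rot: [-2.347, -2.085, 0.0]
force: [0.4, -0.1, -0.2]
width: 0.005
gripper_force: 0.0
```

Request:
move_arm:
  motion:
    - {"tx": 0,"ty": 0,"tz": 0.003,"twist": 0}
    - {"tx": 0,"ty": 0,"tz": 0,"twist": 0}

```text
clock: 17.4
position: [0.5036, -0.2179, -0.0369]
ee_rot: [-2.348, -2.086, -0.0]
force: [1.1, -0.1, 0.3]
width: 0.012
gripper_force: 0.4
```

Request:
move_arm:
  motion:
    - {"tx": 0,"ty": 0,"tz": 0.003,"twist": 0}
    - {"tx": 0,"ty": 0,"tz": 0,"twist": 0}

```text
clock: 17.6
position: [0.5037, -0.2178, -0.0373]
ee_rot: [-2.349, -2.084, -0.005]
force: [-9.1, 7.2, 45.8]
width: 0.006
gripper_force: 22.6
```

```bash
python3 st.py; python3 - <<'E'
from h import *
im=arm.get_image("side").astype(int); s=arm.observe(); i0=cv2.imread("pics/side0.png")[:,:,::-1].astype(int)
print(proj("side",s["position"]))
for r in range(298,330):
    print(r,''.join('#' if im[r,c].sum()<200 else 'g' if np.ptp(im[r,c])<35 else '.' for c in range(255,310)), )
t=arm.get_image("top")
E
```

```text
t 17.6 tcp local mm [-206.4    8.2  -37.3] tooly yaw rel trap deg -90.16 F local [ 6.1  9.9 45.8] w 0.5 gf 22.6 tilt [ 0.001  0.003 -1.   ] j [-0.17  0.72  0.71  2.01 -0.74  0.69  0.9 ]
[276.10757955 322.39486006]
298 #gggggggggggggggggggggggggggggg###########...........##
299 ##ggggggggggggggggggggggggggggg#######................#
300 ##gggggggggggggggggggggggggg########.................##
301 ##gggggggggggggggggggggg############.............gg####
302 ##ggggggggggggggggggg###############.........gg#####gg.
303 ##ggggggggggggggg####################....gg###gggg.....
304 ##ggggggggggg#########################g####gg..........
305 ###ggggg###############################gg..............
306 ######################################g................
307 #######....###########################.................
308 ###.........##########################.................
309 #...........##########################.................
310 ............########################...................
311 ..........gg#############g#######......................
312 ....g.gg###g.############gg###............
[... 333 characters left out ...]
....gggg................................
319 .......................................................
320 .......................................................
321 .......................................................
322 .......................................................
323 .......................................................
324 .......................................................
325 .......................................................
326 .......................................................
327 .......................................................
328 .......................................................
329 .......................................................
```

Request:
move_arm:
  motion:
    - {"tx": 0,"ty": 0,"tz": -0.01,"twist": 0}
    - {"tx": 0,"ty": 0,"tz": -0.04,"twist": 0}
    - {"tx": 0,"ty": 0,"tz": -0.05,"twist": 0}
    - {"tx": 0,"ty": 0,"tz": -0.05,"twist": 0}
    - {"tx": 0,"ty": 0,"tz": -0.05,"twist": 0}

```text
clock: 18.2
position: [0.5031, -0.2179, 0.1618]
ee_rot: [-2.348, -2.085, 0.001]
force: [1.6, -0.2, -0.1]
width: 0.006
gripper_force: 0.0
```

```bash
python3 st.py; python3 - <<'E'
from h import *
from st import *
o,d=ray("side",(278.0/560,318.3/420)); X=o+d*(-o[2]/d[2]); print(X.round(4),loc(X).round(1))
for dz in(.01,.02,.037): print(dz,loc(o+d*((dz-o[2])/d[2])).round(1))
# re-check calibration: cal same? initial stance
print(arm.calibration("side")["T"])
for q in("screwdriver","torch","bait_jar"):
    for n in("side","top"):
        arm.get_image(n)
        for i in arm.place_of(n,q)[:1]:
            o,d=ray(n,i["point"]); print(q,n,loc(o+d*(-o[2]/d[2])).round(0),round(i["conf"],2))
E
```

```text
t 18.2 tcp local mm [-206.5    8.8  161.8] tooly yaw rel trap deg -90.13 F local [ 0.  -1.6 -0.1] w 0.5 gf 0.0 tilt [-0.002  0.001 -1.   ] j [-0.38  0.47  0.99  1.85 -0.45  1.07  0.67]
[ 0.5054 -0.2279  0.    ] [-216.1    5.3    0. ]
0.01 [-221.4    6.7   10. ]
0.02 [-226.7    8.1   20. ]
0.037 [-235.6   10.4   37. ]
[[ 0.92413934 -0.28745153  0.25167063  0.31278453]
 [-0.38172155 -0.66715658  0.6396802  -0.72413566]
 [-0.01597333 -0.68722174 -0.72627208  0.97774433]
 [ 0.          0.          0.          1.        ]]
screwdriver side [-25. 124.   0.] 0.84
screwdriver top [-14. 129.   0.] 0.47
torch side [ -61. -177.    0.] 0.9
torch top [ -63. -169.    0.] 0.89
bait_jar side [-350.  -41.   -0.] 0.72
```

Contact with the bench came at reported z = −37 mm, and the xy matches the picture (the front edge of the pads is at local −216). So the tips sit 37 mm above the reported TCP, and I'll plan the bow with that offset. Raising and turning by 90° first.

Request:
move_arm:
  motion:
    - {"tx": 0,"ty": 0,"tz": -0.02,"twist": 0.091}
    - {"tx": 0,"ty": 0,"tz": -0.02,"twist": 0.091}
    - {"tx": 0,"ty": 0,"tz": -0.02,"twist": 0.091}
    - {"tx": 0,"ty": 0,"tz": -0.02,"twist": 0.091}
    - {"tx": 0,"ty": 0,"tz": -0.02,"twist": 0.091}
    - {"tx": 0,"ty": 0,"tz": -0.02,"twist": 0.091}
    - {"tx": 0,"ty": 0,"tz": -0.02,"twist": 0.091}
    - {"tx": 0,"ty": 0,"tz": -0.02,"twist": 0.091}
    - {"tx": 0,"ty": 0,"tz": -0.02,"twist": 0.091}
    - {"tx": 0,"ty": 0,"tz": -0.02,"twist": 0.091}
    - {"tx": 0,"ty": 0,"tz": -0.02,"twist": 0.09}
    - {"tx": 0,"ty": 0,"tz": 0,"twist": 0}
  gripper: 0

```text
clock: 20.0
position: [0.5044, -0.2192, 0.382]
ee_rot: [3.135, -0.193, 0.003]
force: [-0.3, -0.6, 0.0]
width: 0.494
gripper_force: 0.0
```

```bash
python3 st.py
```

```text
t 20.0 tcp local mm [-207.6    7.3  382. ] tooly yaw rel trap deg -180.37 F local [-0.6  0.2  0. ] w 45.5 gf 0.0 tilt [ 0.002 -0.001 -1.   ] j [-0.55  0.38  1.3   1.48 -0.37  1.56 -0.96]
```

Request:
move_arm:
  motion:
    - {"tx": 0.002,"ty": -0.03,"tz": 0,"twist": -0.004}
    - {"tx": 0.002,"ty": -0.03,"tz": 0,"twist": 0}
    - {"tx": 0.002,"ty": -0.03,"tz": 0,"twist": 0}
    - {"tx": 0.001,"ty": -0.03,"tz": 0,"twist": 0}
    - {"tx": 0,"ty": -0.03,"tz": 0,"twist": 0}
    - {"tx": 0,"ty": -0.03,"tz": 0,"twist": 0}
    - {"tx": 0,"ty": 0,"tz": 0,"twist": 0}

```text
clock: 20.7
position: [0.5317, -0.0347, 0.3787]
ee_rot: [-3.136, 0.16, 0.005]
force: [-0.0, 0.5, 0.4]
width: 0.498
gripper_force: 0.0
```

```bash
python3 st.py
```

```text
t 20.7 tcp local mm [-21.3   1.7 378.7] tooly yaw rel trap deg -179.18 F local [0.5 0.1 0.4] w 45.8 gf 0.0 tilt [-0.003  0.002 -1.   ] j [-0.94  0.33  1.29  1.52 -0.32  1.53 -1.33]
```

Request:
move_arm:
  motion:
    - {"tx": 0.001,"ty": 0.003,"tz": 0.015,"twist": 0}
    - {"tx": 0,"ty": 0.002,"tz": 0.02,"twist": 0}
    - {"tx": 0,"ty": 0,"tz": 0.02,"twist": 0}
    - {"tx": 0,"ty": 0,"tz": 0.02,"twist": 0}
    - {"tx": 0,"ty": 0,"tz": 0.02,"twist": 0}
    - {"tx": 0,"ty": 0,"tz": 0.02,"twist": 0}
    - {"tx": 0,"ty": 0,"tz": 0.005,"twist": 0}
    - {"tx": 0,"ty": 0,"tz": 0,"twist": 0}

```text
clock: 21.5
position: [0.5307, -0.0454, 0.2596]
ee_rot: [-3.136, 0.175, 0.004]
force: [0.4, 0.8, 1.4]
width: 0.502
gripper_force: 0.0
```

```bash
python3 st.py; python3 - <<'E'
from h import *
im=arm.get_image("side"); from st import *
cv2.imwrite("pics/s7.png",cv2.resize(im[130:250,200:320,::-1],None,fx=4.5,fy=4.5,interpolation=cv2.INTER_CUBIC))
p=arm.observe()["position"]; print(proj("side",p+[0,0,.037]),proj("side",W(P,L["bow_grip"])))
E
```

```text
t 21.5 tcp local mm [-32.    1.4 259.6] tooly yaw rel trap deg -179.73 F local [ 0.8 -0.3  1.4] w 46.2 gf 0.0 tilt [-0.002  0.001 -1.   ] j [-0.88  0.4   1.23  1.75 -0.39  1.28 -1.24]
[256.30678948 184.57796635] [255.73025926 176.58567922]
```

View pics/s7.png

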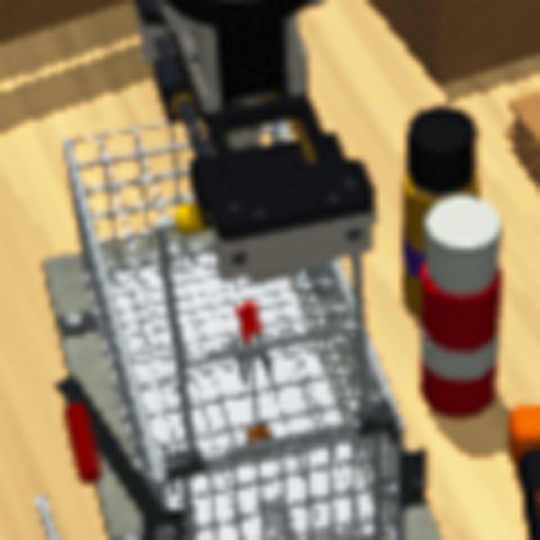

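The gripper straddles the sleeve (its left end shows at crop (190,215)), and the lock bar stays up at the left with the red thumb at crop (80,440). Closing on the sleeve.

Request:
move_arm:
  motion:
    - {"tx": 0.002,"ty": -0.003,"tz": 0,"twist": 0}
    - {"tx": 0,"ty": 0,"tz": 0,"twist": 0}
    - {"tx": 0,"ty": 0,"tz": 0,"twist": 0}
    - {"tx": 0,"ty": 0,"tz": 0,"twist": 0}
    - {"tx": 0,"ty": 0,"tz": 0,"twist": 0}
    - {"tx": 0,"ty": 0,"tz": 0,"twist": 0}
  gripper: 1
  squeeze: 25

```text
clock: 22.15
position: [0.5342, -0.0398, 0.2605]
ee_rot: [-3.133, 0.172, 0.001]
force: [-0.1, 7.4, 4.1]
width: 0.151
gripper_force: 25.0
```

```bash
python3 st.py
```

```text
t 22.15 tcp local mm [-26.   -1.5 260.5] tooly yaw rel trap deg -179.61 F local [7.4 0.9 4.1] w 13.9 gf 25.0 tilt [-0.     0.004 -1.   ] j [-0.88  0.4   1.22  1.74 -0.4   1.28 -1.24]
```

Request:
move_arm:
  motion:
    - {"tx": 0,"ty": -0.0079,"tz": 0.0013,"twist": 0}
    - {"tx": 0,"ty": -0.0078,"tz": 0.0017,"twist": 0}
    - {"tx": 0,"ty": -0.0153,"tz": 0.0046,"twist": 0}
    - {"tx": 0,"ty": -0.0148,"tz": 0.0061,"twist": 0}
    - {"tx": 0,"ty": -0.0141,"tz": 0.0075,"twist": 0}
    - {"tx": 0,"ty": -0.0133,"tz": 0.0089,"twist": 0}
  squeeze: 40

```text
clock: 22.75
position: [0.5426, 0.0294, 0.2307]
ee_rot: [3.135, -0.177, 0.002]
force: [0.9, -6.1, 3.9]
width: 0.151
gripper_force: 40.0
```

```bash
python3 st.py
```

```text
t 22.75 tcp local mm [ 43.7  -1.7 230.7] tooly yaw rel trap deg -179.81 F local [-6.  -1.6  3.9] w 13.9 gf 40.0 tilt [ 0.001 -0.001 -1.   ] j [-0.98  0.45  1.21  1.77 -0.45  1.23 -1.34]
```

Request:
move_arm:
  motion:
    - {"tx": 0,"ty": -0.0123,"tz": 0.0102,"twist": 0}
    - {"tx": 0,"ty": -0.0113,"tz": 0.0114,"twist": 0}
    - {"tx": 0,"ty": -0.0101,"tz": 0.0124,"twist": 0}
    - {"tx": 0,"ty": -0.0088,"tz": 0.0134,"twist": 0}
    - {"tx": 0,"ty": -0.0074,"tz": 0.0142,"twist": 0}
    - {"tx": 0,"ty": -0.003,"tz": 0.0074,"twist": 0}

```text
clock: 23.35
position: [0.5491, 0.0833, 0.1613]
ee_rot: [3.137, -0.175, 0.003]
force: [0.8, -1.5, 9.9]
width: 0.152
gripper_force: 40.0
```

```bash
python3 st.py; python3 - <<'E'
from h import *
im=arm.get_image("side").astype(int)
for q in("bow_grip","catch_nose","lock_thumb"): print(q,[((np.array(i["point"])*[560,420]).round(1),round(i["conf"],2)) for i in arm.place_of("side",q)[:2]])
from st import *
for q in(.9,1.0,1.05,1.1): print(q,proj("side",W(P,(-50+160*np.sin(q+.14),0,160+160*np.cos(q+.14)))).round(1))
E
```

```text
t 23.35 tcp local mm [ 98.   -2.  161.3] tooly yaw rel trap deg -179.71 F local [-1.4 -0.9  9.9] w 14.0 gf 40.0 tilt [ 0.002 -0.    -1.   ] j [-1.    0.54  1.13  1.84 -0.55  1.11 -1.35]
bow_grip [(array([251.3, 171.5]), 0.8), (array([296.6, 196.9]), 0.51)]
catch_nose [(array([252.8, 201.2]), 0.88), (array([259.5, 229.7]), 0.56)]
lock_thumb [(array([220. , 229.1]), 0.79), (array([324. , 249.6]), 0.35)]
0.9 [246.6 169.5]
1.0 [246.3 171.8]
1.05 [246.2 173.1]
1.1 [246.2 174.5]
```

Request:
move_arm:
  motion:
    - {"tx": 0,"ty": -0.003,"tz": 0.0074,"twist": 0}
    - {"tx": 0,"ty": -0.0024,"tz": 0.0076,"twist": 0}
    - {"tx": 0,"ty": -0.002,"tz": 0.0077,"twist": 0}
    - {"tx": 0,"ty": 0,"tz": 0,"twist": 0}

```text
clock: 23.95
position: [0.5501, 0.0912, 0.1388]
ee_rot: [-3.136, 0.174, -0.003]
force: [2.9, 2.1, 8.6]
width: 0.153
gripper_force: 40.0
```

```bash
python3 st.py
```

```text
t 23.95 tcp local mm [106.   -2.  138.8] tooly yaw rel trap deg -179.69 F local [ 2.4 -2.7  8.6] w 14.1 gf 40.0 tilt [ 0.002  0.001 -1.   ] j [-0.99  0.57  1.1   1.86 -0.58  1.07 -1.34]
```

Request:
move_arm:
  motion:
    - {"tx": 0,"ty": -0.001,"tz": 0.004,"twist": 0}
    - {"tx": 0,"ty": 0,"tz": 0,"twist": 0}
    - {"tx": 0,"ty": 0,"tz": 0,"twist": 0}

```text
clock: 24.25
position: [0.5502, 0.0921, 0.1354]
ee_rot: [-3.135, 0.175, -0.003]
force: [1.8, 1.5, 8.0]
width: 0.148
gripper_force: 40.0
```

```bash
python3 st.py; python3 - <<'E'
from h import *
from st import *
im=arm.get_image("side").astype(int)
B=im[...,2];m=(im[...,0]-B>60)&(im[...,1]-B>45)&(B<70)&(im[...,0]>110)
s=np.argwhere(m[150:200,215:300]); print("yellow",len(s),s.min(0)[::-1]+[215,150],s.max(0)[::-1]+[215,150])
red=(im[...,0]-im[...,1]>60)&(im[...,0]-im[...,2]>60)
s=np.argwhere(red[185:215,240:270]); print("hook",len(s),s.mean(0)[::-1]+[240,185] if len(s) else "")
i0=cv2.imread("pics/side0.png")[:,:,::-1].astype(int); red=(i0[...,0]-i0[...,1]>60)&(i0[...,0]-i0[...,2]>60); s=np.argwhere(red[185:215,240:270]); print("hook0",len(s),s.mean(0)[::-1]+[240,185])
for e in(36,-36): print(e,[proj("side",W(P,(-50+160*np.sin(q+.14),e,160+160*np.cos(q+.14)))).round(1).tolist() for q in(1.1,1.15,1.2,1.25)])
E
```

```text
t 24.25 tcp local mm [106.9  -2.  135.4] tooly yaw rel trap deg -179.71 F local [ 1.7 -1.6  8. ] w 13.6 gf 40.0 tilt [ 0.002  0.001 -1.   ] j [-0.99  0.57  1.1   1.87 -0.59  1.07 -1.34]
yellow 47 [232 168] [292 198]
hook 26 [254.96153846 201.11538462]
hook0 31 [254.87096774 200.5483871 ]
36 [[232.9, 177.1], [233.0, 178.6], [233.1, 180.3], [233.2, 182.0]]
-36 [[259.3, 171.8], [259.2, 173.4], [259.1, 175.0], [259.1, 176.7]]
```

Request:
move_arm:
  motion:
    - {"tx": 0,"ty": 0.0008,"tz": -0.004,"twist": 0}
    - {"tx": 0,"ty": 0.0009,"tz": -0.004,"twist": 0}
    - {"tx": 0,"ty": 0.0011,"tz": -0.004,"twist": 0}
    - {"tx": 0,"ty": 0,"tz": 0,"twist": 0}

```text
clock: 24.7
position: [0.5495, 0.0889, 0.1463]
ee_rot: [-3.136, 0.176, -0.003]
force: [9.3, -0.7, -10.4]
width: 0.151
gripper_force: 40.0
```

```bash
python3 st.py
```

```text
t 24.7 tcp local mm [103.6  -1.7 146.3] tooly yaw rel trap deg -179.75 F local [  0.4  -9.4 -10.4] w 13.9 gf 40.0 tilt [ 0.002  0.    -1.   ] j [-0.99  0.56  1.11  1.86 -0.57  1.09 -1.35]
```

The tool now feels the bow pulling down (−10 N), so the rod is bearing under the hook. I'll relieve the residual force, then open only part way.

Request:
move_arm:
  motion:
    - {"tx": 0.001,"ty": 0,"tz": 0.0015,"twist": 0}
    - {"tx": 0,"ty": 0,"tz": 0,"twist": 0}
  squeeze: 15

```text
clock: 24.9
position: [0.5493, 0.0895, 0.1451]
ee_rot: [-3.135, 0.174, 0.002]
force: [-0.1, 2.7, 5.3]
width: 0.152
gripper_force: 15.0
```

```bash
python3 st.py; python3 - <<'E'
from h import *
im=arm.get_image("side").astype(int)
red=(im[...,0]-im[...,1]>60)&(im[...,0]-im[...,2]>60)
s=np.argwhere(red[185:215,240:270]); print("hook",len(s),s.mean(0)[::-1]+[240,185])
E
```

```text
t 24.9 tcp local mm [104.2  -1.4 145.1] tooly yaw rel trap deg -179.7 F local [2.7 0.4 5.3] w 14.0 gf 15.0 tilt [-0.001  0.002 -1.   ] j [-0.99  0.56  1.11  1.85 -0.57  1.09 -1.34]
hook 26 [254.96153846 201.30769231]
```

Request:
move_arm:
  motion:
    - {"tx": 0,"ty": 0,"tz": -0.001,"twist": 0}
    - {"tx": 0,"ty": 0,"tz": 0,"twist": 0}

```text
clock: 25.15
position: [0.5492, 0.0892, 0.1459]
ee_rot: [-3.135, 0.175, 0.002]
force: [1.6, 4.2, -0.3]
width: 0.158
gripper_force: 15.0
```

```bash
python3 st.py
```

```text
t 25.15 tcp local mm [103.9  -1.4 145.9] tooly yaw rel trap deg -179.71 F local [ 4.4 -1.1 -0.3] w 14.5 gf 15.0 tilt [-0.001  0.001 -1.   ] j [-0.99  0.56  1.11  1.85 -0.57  1.09 -1.34]
```

Request:
move_arm:
  motion:
    - {"tx": 0,"ty": -0.0008,"tz": 0,"twist": 0}
    - {"tx": 0,"ty": 0,"tz": 0,"twist": 0}
  squeeze: 6

```text
clock: 25.35
position: [0.5492, 0.0893, 0.1459]
ee_rot: [-3.136, 0.176, 0.002]
force: [1.3, 1.4, -1.4]
width: 0.156
gripper_force: 6.0
```

Request:
move_arm:
  motion:
    - {"tx": 0,"ty": 0,"tz": 0,"twist": 0}
    - {"tx": 0,"ty": 0,"tz": 0,"twist": 0}
    - {"tx": 0,"ty": 0,"tz": 0,"twist": 0}
    - {"tx": 0,"ty": 0,"tz": 0,"twist": 0}
    - {"tx": 0,"ty": 0,"tz": 0,"twist": 0}
  gripper: 0.2

```text
clock: 25.85
position: [0.5493, 0.0893, 0.146]
ee_rot: [-3.136, 0.176, 0.002]
force: [0.4, 0.2, 0.4]
width: 0.4
gripper_force: 0.0
```

```bash
cat > chk.py <<'E'
from h import *
im=arm.get_image("side").astype(int)
red=(im[...,0]-im[...,1]>60)&(im[...,0]-im[...,2]>60)
s=np.argwhere(red[185:215,240:270]); print("hook",len(s),s.mean(0)[::-1]+[240,185])
B=im[...,2];m=((im[...,0]-B>60)&(im[...,1]-B>45)&(B<70)&(im[...,0]>110)).astype(np.uint8)
m[:160]=0;m[200:]=0;m[:,:222]=0;m[:,272:]=0
k,l,st,ce=cv2.connectedComponentsWithStats(m); print("yellow",[(st[i].tolist(),ce[i].round(1).tolist()) for i in range(1,k) if st[i,4]>8])
from st import *
for e in(36,0,-36): print(e,[proj("side",W(P,(-50+160*np.sin(q+.14),e,162+160*np.cos(q+.14)))).round(1).tolist() for q in(0,1.11,1.2)])
print("thumb",[((np.array(i["point"])*[560,420]).round(1),round(i["conf"],2)) for i in arm.place_of("side","lock_thumb")[:1]], "bow",[((np.array(i["point"])*[560,420]).round(1),round(i["conf"],2)) for i in arm.place_of("side","bow_grip")[:2]])
E
python3 st.py; python3 chk.py
```

```text
t 25.85 tcp local mm [103.9  -1.5 146. ] tooly yaw rel trap deg -179.76 F local [ 0.2 -0.3  0.4] w 36.8 gf 0.0 tilt [-0.001  0.001 -1.   ] j [-0.99  0.56  1.11  1.85 -0.57  1.09 -1.35]
hook 27 [254.96296296 201.44444444]
yellow [([232, 174, 7, 6, 28], [234.2, 176.6])]
36 [[240.2, 179.0], [232.9, 176.9], [233.0, 179.7]]
0 [[255.7, 175.9], [246.1, 174.2], [246.1, 177.1]]
-36 [[270.9, 172.8], [259.2, 171.6], [259.1, 174.5]]
thumb [(array([219.4, 228.3]), 0.73)] bow [(array([248.8, 174. ]), 0.55)]
```

The bow stays down on the hook (sleeve left end at (232,177), matching q≈1.11) with nothing holding it. Withdrawing straight up.

Request:
move_arm:
  motion:
    - {"tx": 0,"ty": 0,"tz": -0.01,"twist": 0}
    - {"tx": 0,"ty": 0,"tz": -0.015,"twist": 0}
    - {"tx": 0,"ty": 0,"tz": -0.02,"twist": 0}
    - {"tx": 0,"ty": 0,"tz": -0.03,"twist": 0}
    - {"tx": 0,"ty": 0,"tz": -0.04,"twist": 0}
    - {"tx": 0,"ty": 0,"tz": -0.04,"twist": 0}
    - {"tx": 0,"ty": 0,"tz": -0.03,"twist": 0}
    - {"tx": 0,"ty": 0,"tz": 0,"twist": 0}
    - {"tx": 0,"ty": 0,"tz": 0,"twist": 0}

```text
clock: 26.9
position: [0.5499, 0.0889, 0.3323]
ee_rot: [-3.135, 0.176, -0.001]
force: [0.4, 0.3, -1.0]
width: 0.403
gripper_force: 0.0
```

```bash
python3 st.py; python3 chk.py; python3 - <<'E'
from h import *
for n in("side",):
    arm.get_image(n)
    for q in("can_red","can_gold","torch","screwdriver"):
        print(q,[((np.array(i["point"])*[560,420]).round(0),round(i["conf"],2)) for i in arm.place_of(n,q)[:1]])
E
```

```text
t 26.9 tcp local mm [103.7  -2.1 332.3] tooly yaw rel trap deg -179.76 F local [ 0.3 -0.4 -1. ] w 37.1 gf 0.0 tilt [ 0.001  0.002 -1.   ] j [-1.09  0.4   1.24  1.56 -0.38  1.45 -1.51]
hook 27 [254.96296296 201.44444444]
yellow [([232, 169, 31, 11, 166], [246.6, 173.6])]
36 [[240.2, 179.0], [232.9, 176.9], [233.0, 179.7]]
0 [[255.7, 175.9], [246.1, 174.2], [246.1, 177.1]]
-36 [[270.9, 172.8], [259.2, 171.6], [259.1, 174.5]]
thumb [(array([219.5, 224. ]), 0.81)] bow [(array([249.6, 174.7]), 0.59)]
can_red [(array([298., 219.]), 0.93)]
can_gold [(array([299., 197.]), 0.63)]
torch [(array([324., 249.]), 0.55)]
screwdriver [(array([218., 267.]), 0.93)]
```

The sleeve is fully visible at (246.6,173.6), which matches q≈1.11. The lock is up, the bystanders are in place and the robot is clear. Handing in.

```bash
python3 -c "
from cell import arm
print(arm.sign_off())"
```

```text
the job is handed in; nothing more can be done
None
```

The job is handed in at about 27 s of the 58 s allowed: the lock bar stands up against its stop and the bow rests on the bait hook (gate value about 1.11) with the gate open. The robot is clear and nothing snapped shut; of the bystanders only the two near cans, torch and screwdriver were rechecked. I don't have the verdict. The one risk I know of is a light bench touch, made to calibrate the fingertip height, that reached 46 N at the fingertips; I took the 40 N limit as covering only the arm and gripper body.

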